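# Hold the sieve of eggs under the tap

### The arm

A 7-joint arm with a two-finger parallel gripper is mounted at the origin on the work surface. World frame = base frame: x ahead of the robot, y to its left, z up, the work surface at z = 0. Lengths are in m, angles in rad, forces in N, time in s.
With the tool pointing down it reaches from about 0.425 to 0.95 m from the base axis. Payload 4.7 kg.
Tool frame: the origin (TCP) lies between the finger pads; the fingertips stand 19 mm ahead of it and the grasp point (between the pads) is the TCP; z points along the fingers, y is the line along which they close (so a half turn about z gives the same grasp; the last joint's range is limited). The gripper opens to 87 mm and grips with 3 to 60 N. Pads are 19 mm wide; open, the fingers measure 117 mm over their backs; the gripper's body (75 mm by 190 mm) begins 51 mm behind the grasp point.
Start: joints at [1.174, 0.469, -0.049, 1.532, 0.024, 1.141, -0.082], TCP at [0.243, -0.63, 0.242] pointing down, gripper open.
Joint ranges: [-2.59, 2.59], [-0.33, 1.99], [-1.39, 1.29], [0.1, 2.45], [-1.04, 4.18], [0.21, 1.99], [-2.66, 2.66]. Speed limits (rad/s): [2.57, 2.57, 3.14, 3.14, 3.14, 3.14, 3.14].

### API

Orientations are given as a unit quaternion [w, x, y, z].
In Python, from bench import r gives the robot as it stands.
- The arm moves only by the tool send_rows, never from a script. Its argument "increments" is a list of rows, each an object of numbers: "tx", "ty", "tz": the shift along the tool's x, y, z scaled (see below); "wx", "wy", "wz": the turn, a rotation vector about the tool's x, y, z scaled (see below); "hand": the finger opening in mm, from 0 to 87. In form: [{"tx": .., "ty": .., "tz": .., "wx": .., "wy": .., "wz": .., "hand": ..}, ...]. A call has 1 to 12 rows; each row is the pose to reach, as a shift and turn from the pose commanded when the call began, along the tool's axes at that moment, turning the shorter way round; what a row does not reach only later rows make up. The controller multiplies each number of a shift by 200 mm and each number of a turn by 180 degrees. A row lasts 1/10 s, in which the tool goes at most 50 mm and 8.59 degrees, less where a joint would pass 70% of its speed; a pose out of reach is approached as far as the arm can. A call with a number of a shift or a turn outside -1 to 1 is refused whole. A call with a gripper value outside its range is refused whole. The fingers move at their own pace and stop on an object; the grip force is fixed at half the most. Time passes only in rows, so rows that repeat a pose let the fingers close. It gives the time, the measured TCP pose, the force, the opening and the grip force at its end, in the units of the state.
- r.get_obs(): the state, without advancing time (a new reading comes with each control period).
- r.grab_frame(name): name is "scene" or "top" or "wrist"; returns a dict with "img" (384x512x3 uint8, red, green, blue), "mtx" (3x3 intrinsics, pixels), "rvec" (rotation vector, rad) and "tvec" (3), from world to camera coordinates, as OpenCV has them. Camera axes: x right, y down, z forward; pixel columns grow to the right and rows downward; lengths in m; the calibration is good to about 2 mm. A picture is of the moment at which its call begins. There is no depth.
- r.sign_off(): hands the job in; it is judged then, once.
The state is a dict: "clock": time; "joints": joint angles; "qvel": joint speeds; "effort": joint torques, N m; "tool_pos": TCP position; "ee_rot": TCP orientation; "force": force on the tool from outside, world axes, zero at the start; "torque": the same for the moment, N m; "grip_width": finger opening in m; "grasp_force": force on a finger pad.
Only numpy, scipy, OpenCV 4.12 (cv2) and the standard library are available. Lean on these libraries where they do the work, as an engineer would, in place of code of your own. Each camera call takes 0.05 s, during which the arm holds its last target. There are 200 camera calls.

### The job

Swing the tap's spout from over the drainboard to above the middle of the sink bowl first. Then lift the sieve with the two boiled eggs off the saucepan by its handle and hold it level under the spout, centred on it with its rim about 7 cm below the outlet, so that I can run cold water over the eggs. Finish while still holding it there in the air, touching nothing, with both eggs in it; keep your fingers off the eggs, and leave the pan and everything else on the worktop where it stands.

Things in the scene. Friction and masses are not known exactly. Their poses are not given: they have to be found in the camera images.
- spout (a joint): swivel angle of the tap's spout: 0 when it points straight at the robot side (world -x) with its outlet above the drain in the middle of the sink bowl; grows (rad) as the outlet swings to the robot's left (+y), over the drainboard; range -0.5 to 1.5. It stays where it is left; a light push of 1 to 2 N at the outlet turns it.
- spout_out (a point): outlet of the spout: centre of the nozzle's underside, 224 mm above the worktop. The spout is a level chromed tube, 22 mm in diameter, its axis 31 mm above this point, running 210 mm out from the tap's upright swivel axis to a 25 mm wide downward nozzle right above this point.
- drain (a point): centre of the drain on the floor of the sink bowl, 150 mm below the worktop. The bowl is 337 mm square inside, centred here, its edges along world x and y; its flat steel rim lies 3 mm above the worktop. The ribbed drainboard is to the robot's left (+y) of the bowl.
- sink: inset steel sink with drainboard and tap, fixed; origin at worktop level (z = 0) straight above the drain. The tap's upright body, 42 to 52 mm in diameter and 275 mm tall, is the spout's swivel axis: it stands on the sink's ledge 210 mm beyond the drain (world +x). Its small lever, on the body's right side, stays below 160 mm; a soap pump, 96 mm tall, stands 165 mm to its right.
- hob: flat black glass hob, 510 x 288 x 5 mm, fixed on the worktop at the robot's left; origin at the centre of its underside
- pan: open steel saucepan on the hob, 150 mm outside diameter, 3 mm wall, 95 mm tall, 0.95 kg, loose; origin at the centre of its underside. Its own black-ended handle, 225 mm long from the pan's axis, rises from 72 to 98 mm, 20 degrees from the pan's +x axis towards its +y (it points away from the robot).
- sieve: round steel mesh sieve with two eggs in it, hung in the pan's mouth by its handle and, on its other side, a wire loop that reaches x = +99 mm; 0.17 kg. Basket 120 mm across the rim, 55 mm deep, 88 mm at the bottom. Origin: centre of its underside, z up. Handle along -x: a 16 x 10 mm strap, then from x = -92 to -212 mm a black grip 18 mm wide (y), z = 48 to 62 mm.
- sieve_rim (a point): centre of the sieve's rim circle, 55 mm above the sieve's origin
- sieve_in (a point): middle of the sieve's basket, 25 mm above the sieve's origin, about where the eggs lie
- sieve_grip (a point): point in the middle of the sieve's handle, 115 mm from the basket's axis (sieve x = -115 mm, z = 55 mm), 40 mm outside the pan's rim: a good place to pinch across the handle from above
- egg0: boiled egg, 55 g, 56 mm long and 43 mm thick, lying loose in the sieve's basket; origin in its middle
- egg1: boiled egg, 55 g, 56 mm long and 43 mm thick, lying loose in the sieve's basket; origin in its middle
- mug: plain white mug, 80 mm across and 85 mm tall, with its handle, standing on the drainboard; origin at the centre of its underside
- sponge: washing-up sponge, 100 x 65 x 30 mm, on the tap ledge at the robot's left of the tap; origin at the centre of its underside
- bowl: small empty ceramic bowl, 130 mm across and 55 mm tall, standing on the drainboard; origin at the centre of its underside
- spoon: wooden spoon, 260 mm long, 12 mm thick, lying across the end of the hob that is nearest the robot; origin under its middle
There are look-alikes about, which are no part of the job. What is shaped like the egg0 but yellow is not meant. What is shaped like the egg1 but black is not meant.

How it is judged:
On the way, in this order (a step that is already met when the one before it is completed fails the run):
1. the spout's outlet is above the middle of the sink bowl (within 45 mm of the drain, seen from above) while the sieve still rests on the pan (horizontal distance between spout_out and drain below 0.045 m and horizontal distance between sieve_rim and pan below 0.03 m and contact force between sieve and pan above 0.3 N), for 0.2 s.
2. the sieve is lifted clear of the pan by its handle, both eggs in it (z of sieve_rim in the frame of pan above 0.12 m and contact force between sieve and pan below 0.1 N and x of the grasp point in the frame of sieve below -0.07 m and contact force between sieve and the fingers above 2 N and distance between each of egg0, egg1 and sieve_in below 0.05 m), for 0.2 s.
At the end, for the whole second after the job is handed in: Outlet within 45 mm of the drain from above. Sieve held still by its handle, touching neither pan, hob, sink nor tap; its rim's centre within 25 mm of the outlet from above and 40 to 100 mm below it; level within 0.17 rad; both eggs within 50 mm of the basket's middle (horizontal distance between spout_out and drain below 0.045 m and horizontal distance between sieve_rim and spout_out below 0.025 m and z of sieve_rim in the frame of spout_out between -0.1 and -0.04 m and angle between sieve's own z axis and vertical below 0.17 rad and linear speed of sieve below 0.03 m/s and x of the grasp point in the frame of sieve below -0.07 m and contact force between sieve and the fingers above 2 N and contact force between sieve and pan below 0.1 N and contact force between sieve and sink below 0.1 N and contact force between sieve and hob below 0.1 N and distance between each of egg0, egg1 and sieve_in below 0.05 m); the arm keeps its last pose, push and grip.
It fails at once if an egg leaves the sieve (distance between any of egg0, egg1 and sieve_in above 0.075 m).
It fails at once if the fingers touch an egg (over 2 N) (contact force between any of egg0, egg1 and the fingers above 2 N).
It fails at once if the saucepan is shifted by more than 30 mm (distance of pan from where it was at the start of the episode above 0.03 m).
It fails at once if the mug, sponge, bowl or spoon is shifted by more than 30 mm (distance of any of mug, sponge, bowl, spoon from where it was at the start of the episode above 0.03 m).
It also fails if it takes over 58 s, if anything falls off the work surface, if the arm or the gripper's body presses on something with over 40 N, if the wrist force passes 120 N, or if a joint passes its speed limit or range.

## Working session

There is one attempt and no reset: what is moved stays moved. The work goes in short steps, Python scripts to look and compute and a tool call to move; the robot and the scene stay as the last step left them, time stands still between calls to the robot, and variables do not carry over. Pictures are saved under pics/ and viewed, at most 10 in all, crops included, and the job is handed in when it is done.

Besides the shell and the picture viewer there is one more tool, called in YAML: its name, and indented under it one key for each argument. send_rows: Moves the arm, as the interface text tells. Its arguments: {"type":"object","properties":{"increments":{"type":"array","items":{"type":"object","properties":{"tx":{"type":"number"},"ty":{"type":"number"},"tz":{"type":"number"},"wx":{"type":"number"},"wy":{"type":"number"},"wz":{"type":"number"},"hand":{"type":"number"}}}}},"required":["increments"]}

```bash
mkdir -p pics; python3 - <<'E'
from bench import r
import cv2,numpy as np
o=r.get_obs();print(o['clock'],o['tool_pos'],o['ee_rot'],o['force'],o['grip_width'])
ims=[]
for n in('scene','top'):
    f=r.grab_frame(n);cv2.imwrite(f'pics/{n}0.png',f['img'][:,:,::-1]);np.savez(f'{n}0.npz',**f)
    R=cv2.Rodrigues(np.array(f['rvec'],float))[0];print(n,(-R.T@np.array(f['tvec'])).round(3),R[2].round(2),f['mtx'][0][0])
E
```

```text
0.0 [ 0.24252651 -0.62932183  0.24047166] [-9.70267875e-04  9.83133764e-01  1.82885257e-01 -2.09690890e-04] [ 1.46066985 -0.76361843 -0.08787103] 0.08738456424682245
scene [ 1.041 -0.447  1.428] [-0.33  0.39 -0.86] 454.7907225223341
top [0.459 0.15  1.104] [ 0.05 -0.01 -1.  ] 358.38119700010867
```

View pics/scene0.png

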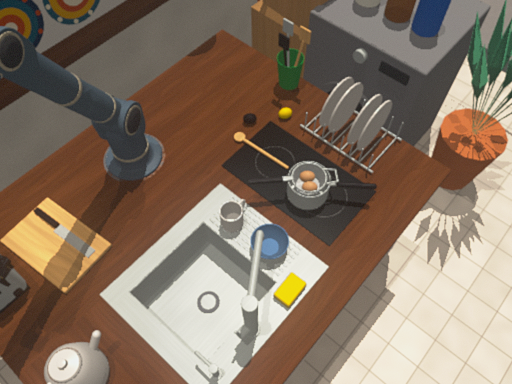

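View pics/top0.png

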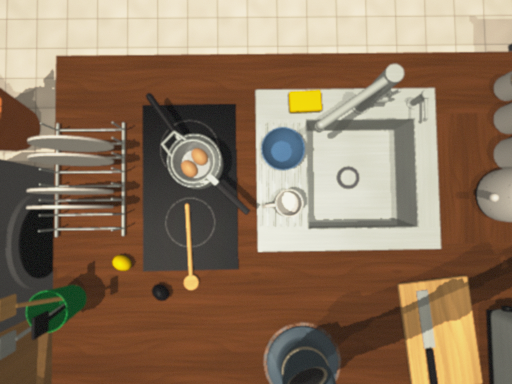

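```bash
cat > h.py <<'E'
import cv2,numpy as np
def cam(f):
    R=cv2.Rodrigues(np.array(f['rvec'],float))[0];t=np.array(f['tvec'],float).ravel();K=np.array(f['mtx'],float);return R,t,K
def plane(f,uv,z):
    R,t,K=cam(f);c=-R.T@t;d=R.T@np.linalg.inv(K)@np.array([uv[0],uv[1],1.]);return c+d*(z-c[2])/d[2]
def tri(f,a,g,b):
    P=[];
    for q in(f,g):
        R,t,K=cam(q);P.append(K@np.c_[R,t])
    X=cv2.triangulatePoints(P[0],P[1],np.array(a,float).reshape(2,1),np.array(b,float).reshape(2,1)).ravel();return X[:3]/X[3]
def proj(f,X):
    R,t,K=cam(f);return cv2.projectPoints(np.array(X,float).reshape(-1,1,3),np.array(f['rvec'],float),t,K,None)[0].reshape(-1,2)
E
python3 - <<'E'
import numpy as np,cv2
a=np.load('top0.npz')['img'];b=np.load('scene0.npz')['img']
def c(im,u,v,w,h,s):return cv2.resize(im[v:v+h,u:u+w],None,fx=s,fy=s,interpolation=cv2.INTER_CUBIC)
m=np.zeros((600,800,3),np.uint8)
m[:300,:400]=c(a,160,120,100,75,4)[:300];m[:300,400:]=c(b,240,145,100,75,4)
m[300:,:400]=c(a,310,60,100,75,4);m[300:,400:]=c(b,225,220,100,75,4)
cv2.imwrite('pics/m1.png',m[:,:,::-1])
E
```

```text
(no output)
```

View pics/m1.png

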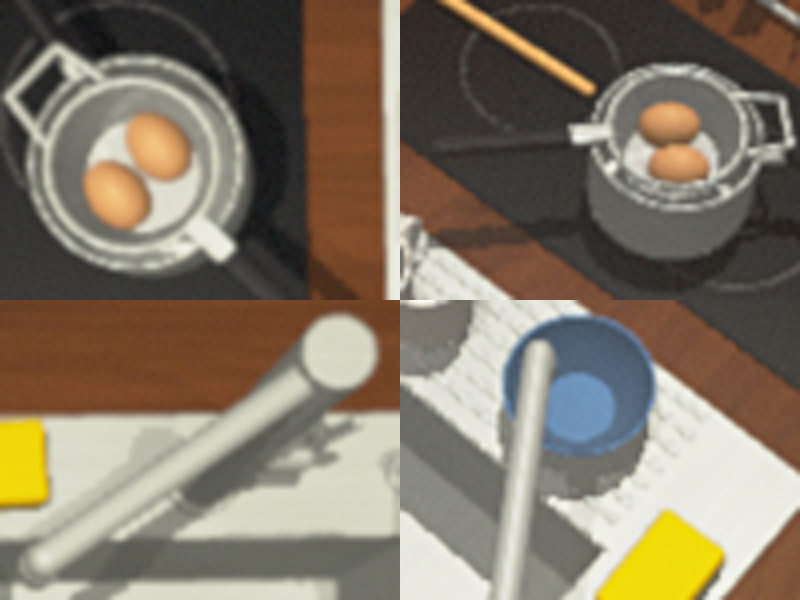

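```bash
python3 - <<'E'
import numpy as np
from h import *
t=np.load('top0.npz');s=np.load('scene0.npz')
for n,a,b in[('strapend',(217.5,184),(282.5,178.5)),('gripend',(247,212),(250,180.7)),('loop',(168,137.5),(337,175)),('tip',(318,128.5),(260,230)),('rimc',(192,158.7),(308.5,177))]:
    X=tri(t,a,s,b);print(n,X.round(4),proj(t,X).round(1),proj(s,X).round(1))
p=plane(t,(192,158.7),.11);q=plane(t,(217.5,184),.105);g=plane(t,(247,212),.105);l=plane(t,(168,137.5),.105)
print(p,q,g,l,np.linalg.norm(p-q),np.linalg.norm(g-q),np.linalg.norm(p-l))
for n,uv,z in[('drain',(348,177),-.15),('tap',(395,73),.275),('out',(319,127.5),.255),('bl',(307,119),0.003),('br',(414,119),.003),('mug',(290,202),.085),('bowl',(283,148),.055),('spoonTop',(188,205),.012)]:print(n,plane(t,uv,z).round(4))
E
```

```text
strapend [0.5328 0.2403 0.1053] [[216.9 183.5]] [[282.1 178.6]]
gripend [0.454  0.1594 0.1058] [[246.3 211.3]] [[249.5 180.7]]
loop [0.6657 0.378  0.1019] [[167.5 137.1]] [[336.7 175.1]]
tip [ 0.6529 -0.0147  0.2532] [[317.2 127.7]] [[259.4 230. ]]
rimc [0.6001 0.3057 0.1084] [[193.1 159.6]] [[309.2 176.8]]
[0.60258796 0.3084779  0.11      ] [0.53138496 0.23878447 0.105     ] [0.4521553  0.15763335 0.105     ] [0.6639538  0.37597177 0.105     ] 0.09975992085533102 0.11341447096638729 0.09135748454265703
drain [ 0.5679 -0.1977 -0.15  ]
tap [ 0.776  -0.1979  0.275 ]
out [ 0.6528 -0.0188  0.255 ]
bl [ 0.7374 -0.0323  0.003 ]
br [ 0.7333 -0.3669  0.003 ]
mug [0.4786 0.0351 0.085 ]
bowl [0.6386 0.0492 0.055 ]
spoonTop [0.4754 0.3372 0.012 ]
```

send_rows:
  increments:
    - {"tx": 0.78,"ty": -0.4,"tz": -0.5,"wz": -0.1385,"hand": 0}
    - {"tx": 0.78,"ty": -0.4,"tz": -0.5,"wz": -0.1385,"hand": 0}
    - {"tx": 0.78,"ty": -0.4,"tz": -0.5,"wz": -0.1385,"hand": 0}
    - {"tx": 0.78,"ty": -0.4,"tz": -0.5,"wz": -0.1385,"hand": 0}
    - {"tx": 0.78,"ty": -0.4,"tz": -0.5,"wz": -0.1385,"hand": 0}
    - {"tx": 0.78,"ty": -0.4,"tz": -0.5,"wz": -0.1385,"hand": 0}
    - {"tx": 0.78,"ty": -0.4,"tz": -0.5,"wz": -0.1385,"hand": 0}

```text
validation failed for argument at $.in...
```

```bash
cat >> h.py <<'E'
def go(pts):
    from bench import r
    from scipy.spatial.transform import Rotation as Ro
    o=r.get_obs();q=o['ee_rot'];R=Ro.from_quat([q[1],q[2],q[3],q[0]]).as_matrix();p=np.array(o['tool_pos'])
    print('t',round(o['clock'],2),'p',p.round(4),'xaz',round(np.degrees(np.arctan2(R[1,0],R[0,0])),2),'z',R[:,2].round(3),'f',np.round(o['force'],1),'w',round(o['grip_width'],4),'g',np.round(o['grasp_force'],1))
    for w in pts:print(w,'->',(R.T@(np.array(w)-p)/.2).round(3))
E
python3 -c "
from h import *
go([(.48,-.34,.36),(.54,-.18,.36)])"
```

```text
t 0.1 p [ 0.2425 -0.6294  0.2406] xaz 21.07 z [-0.001  0.002 -1.   ] f [ 1.1 -0.1 -0.2] w 0.0869 g 0.0
(0.48, -0.34, 0.36) -> [ 1.628 -0.924 -0.595]
(0.54, -0.18, 0.36) -> [ 2.196 -1.563 -0.594]
```

send_rows:
  increments:
    - {"tx": 0.78,"ty": -0.4,"tz": -0.5,"wx": 0,"wy": 0,"wz": -0.1385,"hand": 0}
    - {"tx": 0.78,"ty": -0.4,"tz": -0.5,"wx": 0,"wy": 0,"wz": -0.1385,"hand": 0}
    - {"tx": 0.78,"ty": -0.4,"tz": -0.5,"wx": 0,"wy": 0,"wz": -0.1385,"hand": 0}
    - {"tx": 0.78,"ty": -0.4,"tz": -0.5,"wx": 0,"wy": 0,"wz": -0.1385,"hand": 0}
    - {"tx": 0.78,"ty": -0.4,"tz": -0.5,"wx": 0,"wy": 0,"wz": -0.1385,"hand": 0}
    - {"tx": 0.78,"ty": -0.4,"tz": -0.5,"wx": 0,"wy": 0,"wz": -0.1385,"hand": 0}

```text
clock: 0.7
tool_pos: [0.3607, -0.4982, 0.3422]
ee_rot: [0.001, 0.92, 0.392, 0.0]
force: [-1.0, -1.0, -0.8]
grip_width: 0.0473
grasp_force: 0.0
```

send_rows:
  increments:
    - {"tx": 0.98,"ty": -0.12,"tz": -0.1,"wx": 0,"wy": 0,"wz": 0,"hand": 0}
    - {"tx": 0.98,"ty": -0.12,"tz": -0.1,"wx": 0,"wy": 0,"wz": 0,"hand": 0}
    - {"tx": 0.98,"ty": -0.12,"tz": -0.1,"wx": 0,"wy": 0,"wz": 0,"hand": 0}
    - {"tx": 0.98,"ty": -0.12,"tz": -0.1,"wx": 0,"wy": 0,"wz": 0,"hand": 0}

```text
clock: 1.1
tool_pos: [0.4778, -0.3416, 0.3603]
ee_rot: [-0.001, 0.921, 0.389, -0.001]
force: [0.4, 0.1, -0.9]
grip_width: 0.0147
grasp_force: 0.0
```

send_rows:
  increments:
    - {"tx": 0.86,"ty": -0.4,"tz": 0,"wx": 0,"wy": 0,"wz": 0,"hand": 0}
    - {"tx": 0.86,"ty": -0.4,"tz": 0,"wx": 0,"wy": 0,"wz": 0,"hand": 0}
    - {"tx": 0.86,"ty": -0.4,"tz": 0,"wx": 0,"wy": 0,"wz": 0,"hand": 0}
    - {"tx": 0.86,"ty": -0.4,"tz": 0,"wx": 0,"wy": 0,"wz": 0,"hand": 0}

```text
clock: 1.5
tool_pos: [0.5401, -0.161, 0.3602]
ee_rot: [-0.001, 0.921, 0.39, -0.001]
force: [-0.4, 0.7, -0.2]
grip_width: 0.0006
grasp_force: 0.0
```

```bash
python3 -c "
from h import *
go([(.6,.03,.36),(.72,.01,.36)])"
```

```text
t 1.5 p [ 0.5401 -0.161   0.3602] xaz 45.95 z [-0.002  0.001 -1.   ] f [-0.4  0.7 -0.2] w 0.0006 g 0.0
(0.6, 0.03, 0.36) -> [ 0.895 -0.449  0.001]
(0.72, 0.01, 0.36) -> [ 1.24   0.052 -0.   ]
```

send_rows:
  increments:
    - {"tx": 0.9,"ty": -0.45,"tz": 0,"wx": 0,"wy": 0,"wz": 0,"hand": 0}
    - {"tx": 0.9,"ty": -0.45,"tz": 0,"wx": 0,"wy": 0,"wz": 0,"hand": 0}
    - {"tx": 0.9,"ty": -0.45,"tz": 0,"wx": 0,"wy": 0,"wz": 0,"hand": 0}
    - {"tx": 0.9,"ty": -0.45,"tz": 0,"wx": 0,"wy": 0,"wz": 0,"hand": 0}

```text
clock: 1.9
tool_pos: [0.6006, 0.0278, 0.36]
ee_rot: [0.0, 0.921, 0.389, -0.001]
force: [0.9, 0.4, 0.4]
grip_width: 0.0001
grasp_force: 0.0
```

send_rows:
  increments:
    - {"tx": 0.34,"ty": 0.5,"tz": 0,"wx": 0,"wy": 0,"wz": 0,"hand": 0}
    - {"tx": 0.34,"ty": 0.5,"tz": 0,"wx": 0,"wy": 0,"wz": 0,"hand": 0}
    - {"tx": 0.34,"ty": 0.5,"tz": 0,"wx": 0,"wy": 0,"wz": 0,"hand": 0}
    - {"tx": 0.34,"ty": 0.5,"tz": 0.2,"wx": 0,"wy": 0,"wz": 0,"hand": 0}
    - {"tx": 0.34,"ty": 0.5,"tz": 0.4,"wx": 0,"wy": 0,"wz": 0,"hand": 0}
    - {"tx": 0.34,"ty": 0.5,"tz": 0.55,"wx": 0,"wy": 0,"wz": 0,"hand": 0}
    - {"tx": 0.34,"ty": 0.5,"tz": 0.55,"wx": 0,"wy": 0,"wz": 0,"hand": 0}

```text
clock: 2.6
tool_pos: [0.7164, 0.0047, 0.2439]
ee_rot: [-0.001, 0.921, 0.39, -0.007]
force: [-0.1, -0.1, -1.1]
grip_width: 0.0005
grasp_force: 0.0
```

```bash
python3 -c "
from h import *
A=np.array([.776,-.198]);L=[]
for th in [.97,.8,.65,.5,.35,.2,.08,0]:
    c,s=np.cos(th),np.sin(th);L.append((*(A+.185*np.array([-c,s])+.027*np.array([s,c])).round(4),.25))
go(L)"
```

```text
t 2.6 p [0.7164 0.0047 0.2439] xaz 45.85 z [-0.013 -0.002 -1.   ] f [-0.1 -0.1 -1.1] w 0.0005 g 0.0
(np.float64(0.6937), np.float64(-0.0301), 0.25) -> [-0.204  0.04  -0.029]
(np.float64(0.6665), np.float64(-0.0465), 0.25) -> [-0.358 -0.001 -0.027]
(np.float64(0.6451), np.float64(-0.0645), 0.25) -> [-0.497 -0.015 -0.025]
(np.float64(0.6266), np.float64(-0.0856), 0.25) -> [-0.637 -0.008 -0.024]
(np.float64(0.6115), np.float64(-0.1092), 0.25) -> [-0.774  0.02  -0.022]
(np.float64(0.6001), np.float64(-0.1348), 0.25) -> [-0.906  0.068 -0.021]
(np.float64(0.5937), np.float64(-0.1563), 0.25) -> [-1.005  0.12  -0.021]
(np.float64(0.591), np.float64(-0.171), 0.25) -> [-1.067  0.162 -0.02 ]
```

send_rows:
  increments:
    - {"tx": -0.1,"ty": 0.02,"tz": -0.02,"wx": 0,"wy": 0,"wz": 0,"hand": 0}
    - {"tx": -0.2,"ty": 0.04,"tz": -0.02,"wx": 0,"wy": 0,"wz": 0,"hand": 0}
    - {"tx": -0.28,"ty": 0.02,"tz": -0.02,"wx": 0,"wy": 0,"wz": 0,"hand": 0}
    - {"tx": -0.36,"ty": 0,"tz": -0.02,"wx": 0,"wy": 0,"wz": 0,"hand": 0}
    - {"tx": -0.43,"ty": -0.01,"tz": -0.02,"wx": 0,"wy": 0,"wz": 0,"hand": 0}
    - {"tx": -0.5,"ty": -0.015,"tz": -0.02,"wx": 0,"wy": 0,"wz": 0,"hand": 0}
    - {"tx": -0.57,"ty": -0.01,"tz": -0.02,"wx": 0,"wy": 0,"wz": 0,"hand": 0}
    - {"tx": -0.64,"ty": -0.01,"tz": -0.02,"wx": 0,"wy": 0,"wz": 0,"hand": 0}
    - {"tx": -0.7,"ty": 0.01,"tz": -0.02,"wx": 0,"wy": 0,"wz": 0,"hand": 0}
    - {"tx": -0.77,"ty": 0.02,"tz": -0.02,"wx": 0,"wy": 0,"wz": 0,"hand": 0}
    - {"tx": -0.84,"ty": 0.05,"tz": -0.02,"wx": 0,"wy": 0,"wz": 0,"hand": 0}
    - {"tx": -0.9,"ty": 0.07,"tz": -0.02,"wx": 0,"wy": 0,"wz": 0,"hand": 0}

```text
clock: 3.8
tool_pos: [0.604, -0.1327, 0.2554]
ee_rot: [0.0, 0.921, 0.39, -0.0]
force: [0.9, 1.6, -0.9]
grip_width: 0.0004
grasp_force: 0.8
```

```bash
python3 - <<'E'
from h import *
from bench import r
go([(.5937,-.1563,.25),(.591,-.171,.25)])
f=r.grab_frame('top');np.savez('top1.npz',**f);g=r.grab_frame('scene');np.savez('scene1.npz',**g)
m=np.hstack([f['img'][40:340,240:500],g['img'][150:384,100:400][:234].copy() if 0 else cv2.resize(g['img'][150:384,140:340],(256,300))])
cv2.imwrite('pics/push.png',cv2.resize(m,None,fx=1.5,fy=1.5)[:,:,::-1])
E
```

```text
t 3.8 p [ 0.604  -0.1327  0.2554] xaz 45.96 z [ 0. -0. -1.] f [ 0.9  1.6 -0.9] w 0.0004 g 0.8
(0.5937, -0.1563, 0.25) -> [-0.121  0.045  0.027]
(0.591, -0.171, 0.25) -> [-0.183  0.087  0.027]
```

View pics/push.png

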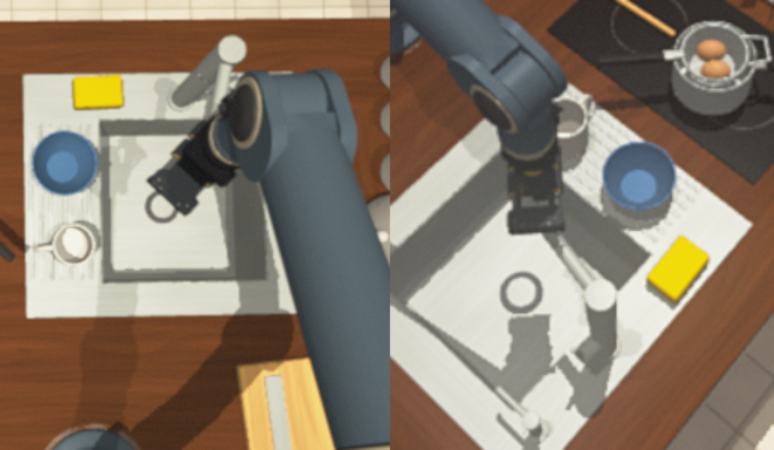

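The pictures show the spout following the finger (top crop tube at about (220,95)), pan and sieve untouched. I'll finish the push.

send_rows:
  increments:
    - {"tx": -0.06,"ty": 0.02,"tz": 0,"wx": 0,"wy": 0,"wz": 0,"hand": 0}
    - {"tx": -0.12,"ty": 0.045,"tz": 0,"wx": 0,"wy": 0,"wz": 0,"hand": 0}
    - {"tx": -0.16,"ty": 0.07,"tz": 0,"wx": 0,"wy": 0,"wz": 0,"hand": 0}
    - {"tx": -0.18,"ty": 0.09,"tz": 0,"wx": 0,"wy": 0,"wz": 0,"hand": 0}
    - {"tx": -0.18,"ty": 0.09,"tz": 0,"wx": 0,"wy": 0,"wz": 0,"hand": 0}

```text
clock: 4.4
tool_pos: [0.5919, -0.1712, 0.2553]
ee_rot: [0.0, 0.921, 0.39, -0.001]
force: [-0.1, 0.8, 0.3]
grip_width: 0.0008
grasp_force: 0.0
```

```bash
python3 - <<'E'
from h import *
go([(.575,-.10,.26),(.53,-.03,.36),(.52,.1,.36),(.522,.229,.30)])
E
```

```text
t 4.4 p [ 0.5919 -0.1712  0.2553] xaz 45.89 z [-0.001 -0.001 -1.   ] f [-0.1  0.8  0.3] w 0.0008 g 0.0
(0.575, -0.1, 0.26) -> [ 0.197 -0.308 -0.024]
(0.53, -0.03, 0.36) -> [ 0.291 -0.714 -0.524]
(0.52, 0.1, 0.36) -> [ 0.723 -1.202 -0.524]
(0.522, 0.229, 0.3) -> [ 1.193 -1.644 -0.225]
```

send_rows:
  increments:
    - {"tx": 0.1,"ty": -0.15,"tz": -0.02,"wx": 0,"wy": 0,"wz": 0,"hand": 0}
    - {"tx": 0.2,"ty": -0.31,"tz": -0.02,"wx": 0,"wy": 0,"wz": 0,"hand": 0}
    - {"tx": 0.29,"ty": -0.71,"tz": -0.52,"wx": 0,"wy": 0,"wz": 0,"hand": 60}
    - {"tx": 0.29,"ty": -0.71,"tz": -0.52,"wx": 0,"wy": 0,"wz": 0,"hand": 60}
    - {"tx": 0.29,"ty": -0.71,"tz": -0.52,"wx": 0,"wy": 0,"wz": 0,"hand": 60}
    - {"tx": 0.72,"ty": -0.98,"tz": -0.52,"wx": 0,"wy": 0,"wz": 0,"hand": 60}
    - {"tx": 0.72,"ty": -0.98,"tz": -0.52,"wx": 0,"wy": 0,"wz": 0,"hand": 60}
    - {"tx": 0.72,"ty": -0.98,"tz": -0.52,"wx": 0,"wy": 0,"wz": 0,"hand": 60}

```text
clock: 5.2
tool_pos: [0.5508, 0.0786, 0.3602]
ee_rot: [-0.002, 0.918, 0.396, 0.001]
force: [-0.5, 1.0, -0.4]
grip_width: 0.0404
grasp_force: 0.0
```

```bash
python3 - <<'E'
from h import *
from bench import r
go([(.522,.229,.30),(.522,.229,.25)])
f=r.grab_frame('top');np.savez('top2.npz',**f);g=r.grab_frame('scene');np.savez('scene2.npz',**g);w=r.grab_frame('wrist');np.savez('wrist2.npz',**w)
m=np.zeros((600,800,3),np.uint8)
m[:300,:400]=cv2.resize(f['img'][50:200,300:500],(400,300));m[:300,400:]=cv2.resize(g['img'][200:350,140:340],(400,300))
m[300:,:400]=cv2.resize(w['img'],(400,300));m[300:,400:]=cv2.resize(g['img'][100:250,220:420],(400,300))
cv2.imwrite('pics/m2.png',m[:,:,::-1])
E
```

```text
t 5.2 p [0.5508 0.0786 0.3602] xaz 46.72 z [ 0.001  0.004 -1.   ] f [-0.5  1.  -0.4] w 0.0404 g 0.0
(0.522, 0.229, 0.3) -> [ 0.447 -0.62   0.304]
(0.522, 0.229, 0.25) -> [ 0.447 -0.619  0.554]
```

View pics/m2.png

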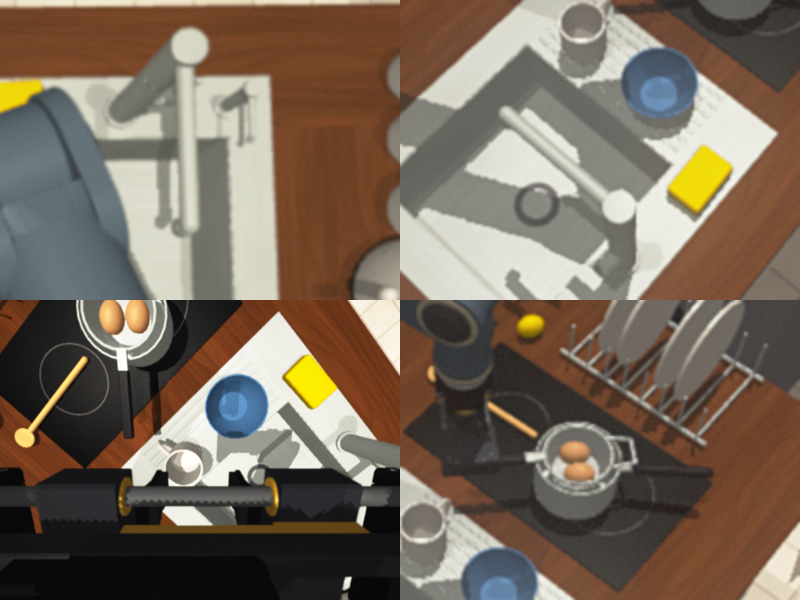

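```bash
python3 - <<'E'
from h import *
t=np.load('top2.npz');s=np.load('scene2.npz');w=np.load('wrist2.npz')
X=tri(t,(394.5,163.5),s,(193.5,257));print('tip',X.round(4),proj(t,X).round(1),proj(s,X).round(1))
print(plane(t,(394.5,163.5),.255),plane(t,(395,73.5),.275))
for n,a,b in[('strapend',(217.5,184),(157.4,92)),('gripend',(247,212),(164,175))]:
    X=tri(np.load('top0.npz'),a,w,b);print(n,X.round(4),plane(w,b,.105).round(4))
E
```

```text
tip [ 0.5667 -0.1979  0.2496] [[393.6 162.5]] [[192.8 256.9]]
[ 0.56362334 -0.19763261  0.255     ] [ 0.77480231 -0.19787959  0.275     ]
strapend [0.5313 0.2387 0.1095] [0.531  0.2405 0.105 ]
gripend [0.4522 0.1577 0.1063] [0.4518 0.158  0.105 ]
```

send_rows:
  increments:
    - {"tx": 0.44,"ty": -0.62,"tz": 0.3,"wx": 0,"wy": 0,"wz": 0.0,"hand": 60}
    - {"tx": 0.44,"ty": -0.62,"tz": 0.4,"wx": 0,"wy": 0,"wz": 0.0,"hand": 60}
    - {"tx": 0.44,"ty": -0.62,"tz": 0.5,"wx": 0,"wy": 0,"wz": 0,"hand": 60}
    - {"tx": 0.44,"ty": -0.62,"tz": 0.8,"wx": 0,"wy": 0,"wz": 0,"hand": 60}
    - {"tx": 0.44,"ty": -0.62,"tz": 0.8,"wx": 0,"wy": 0,"wz": 0,"hand": 60}
    - {"tx": 0.44,"ty": -0.62,"tz": 0.8,"wx": 0,"wy": 0,"wz": 0,"hand": 60}
    - {"tx": 0.44,"ty": -0.62,"tz": 0.8,"wx": 0,"wy": 0,"wz": 0,"hand": 60}

```text
clock: 6.05
tool_pos: [0.5243, 0.218, 0.1999]
ee_rot: [0.0, 0.921, 0.39, -0.0]
force: [-0.3, 0.1, 0.4]
grip_width: 0.0598
grasp_force: 0.0
```

```bash
python3 - <<'E'
from h import *
from bench import r
go([(.5204,.2285,.15),(.5204,.2285,.105)])
w=r.grab_frame('wrist');np.savez('wrist3.npz',**w)
print(proj(w,[(.5315,.24,.105),(.453,.1585,.105),(.5204,.2285,.105)]))
cv2.imwrite('pics/w3.png',w['img'][:,:,::-1])
E
```

```text
t 6.05 p [0.5243 0.218  0.1999] xaz 45.87 z [-0.    -0.001 -1.   ] f [-0.3  0.1  0.4] w 0.0598 g 0.0
(0.5204, 0.2285, 0.15) -> [ 0.024 -0.051  0.249]
(0.5204, 0.2285, 0.105) -> [ 0.024 -0.051  0.474]
[[242.4986662  177.42008946]
 [243.98813238 291.26992156]
 [242.71078493 195.07515067]]
```

View pics/w3.png

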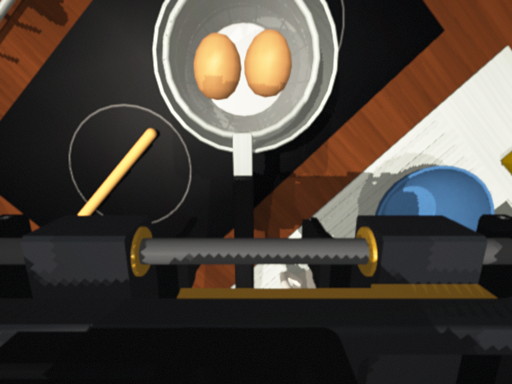

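The wrist picture shows the strap/grip boundary at (243,176), against a predicted (242.5,177), with the handle running straight down, so the grasp is aligned. I'll descend and close.

send_rows:
  increments:
    - {"tx": 0.025,"ty": -0.05,"tz": 0.1,"wx": 0,"wy": 0,"wz": 0,"hand": 60}
    - {"tx": 0.025,"ty": -0.05,"tz": 0.2,"wx": 0,"wy": 0,"wz": 0,"hand": 60}
    - {"tx": 0.025,"ty": -0.05,"tz": 0.3,"wx": 0,"wy": 0,"wz": 0,"hand": 60}
    - {"tx": 0.025,"ty": -0.05,"tz": 0.4,"wx": 0,"wy": 0,"wz": 0,"hand": 60}
    - {"tx": 0.025,"ty": -0.05,"tz": 0.475,"wx": 0,"wy": 0,"wz": 0,"hand": 60}
    - {"tx": 0.025,"ty": -0.05,"tz": 0.475,"wx": 0,"wy": 0,"wz": 0,"hand": 60}
    - {"tx": 0.025,"ty": -0.05,"tz": 0.475,"wx": 0,"wy": 0,"wz": 0,"hand": 50}

```text
clock: 6.8
tool_pos: [0.5208, 0.2301, 0.1058]
ee_rot: [0.0, 0.921, 0.39, 0.001]
force: [0.0, 0.8, 0.9]
grip_width: 0.0567
grasp_force: 0.0
```

send_rows:
  increments:
    - {"tx": 0,"ty": 0,"tz": 0,"wx": 0,"wy": 0,"wz": 0,"hand": 40}
    - {"tx": 0,"ty": 0,"tz": 0,"wx": 0,"wy": 0,"wz": 0,"hand": 32}
    - {"tx": 0,"ty": 0,"tz": 0,"wx": 0,"wy": 0,"wz": 0,"hand": 26}
    - {"tx": 0,"ty": 0,"tz": 0,"wx": 0,"wy": 0,"wz": 0,"hand": 22}
    - {"tx": 0,"ty": 0,"tz": 0,"wx": 0,"wy": 0,"wz": 0,"hand": 18}
    - {"tx": 0,"ty": 0,"tz": 0,"wx": 0,"wy": 0,"wz": 0,"hand": 10}
    - {"tx": 0,"ty": 0,"tz": 0,"wx": 0,"wy": 0,"wz": 0,"hand": 0}
    - {"tx": 0,"ty": 0,"tz": 0,"wx": 0,"wy": 0,"wz": 0,"hand": 0}
    - {"tx": 0,"ty": 0,"tz": 0,"wx": 0,"wy": 0,"wz": 0,"hand": 0}
    - {"tx": 0,"ty": 0,"tz": 0,"wx": 0,"wy": 0,"wz": 0,"hand": 0}

```text
clock: 7.8
tool_pos: [0.52, 0.2299, 0.1047]
ee_rot: [0.0, 0.921, 0.391, 0.0]
force: [1.2, -1.2, 1.8]
grip_width: 0.0176
grasp_force: 30.0
```

```bash
python3 - <<'E'
from h import *
from bench import r
go([(.5204,.2285,.105),(.5204,.2285,.16)])
E
```

```text
t 7.8 p [0.52   0.2299 0.1047] xaz 45.98 z [ 0.001 -0.    -1.   ] f [ 1.2 -1.2  1.8] w 0.0176 g 30.0
(0.5204, 0.2285, 0.105) -> [-0.004  0.006 -0.002]
(0.5204, 0.2285, 0.16) -> [-0.004  0.007 -0.277]
```

Gripped at 17.6 mm with 30 N. I'll lift slowly by 70 mm and check the tilt.

send_rows:
  increments:
    - {"tx": 0,"ty": 0,"tz": -0.01,"wx": 0,"wy": 0,"wz": 0,"hand": 0}
    - {"tx": 0,"ty": 0,"tz": -0.03,"wx": 0,"wy": 0,"wz": 0,"hand": 0}
    - {"tx": 0,"ty": 0,"tz": -0.06,"wx": 0,"wy": 0,"wz": 0,"hand": 0}
    - {"tx": 0,"ty": 0,"tz": -0.1,"wx": 0,"wy": 0,"wz": 0,"hand": 0}
    - {"tx": 0,"ty": 0,"tz": -0.14,"wx": 0,"wy": 0,"wz": 0,"hand": 0}
    - {"tx": 0,"ty": 0,"tz": -0.18,"wx": 0,"wy": 0,"wz": 0,"hand": 0}
    - {"tx": 0,"ty": 0,"tz": -0.22,"wx": 0,"wy": 0,"wz": 0,"hand": 0}
    - {"tx": 0,"ty": 0,"tz": -0.26,"wx": 0,"wy": 0,"wz": 0,"hand": 0}
    - {"tx": 0,"ty": 0,"tz": -0.3,"wx": 0,"wy": 0,"wz": 0,"hand": 0}
    - {"tx": 0,"ty": 0,"tz": -0.33,"wx": 0,"wy": 0,"wz": 0,"hand": 0}
    - {"tx": 0,"ty": 0,"tz": -0.35,"wx": 0,"wy": 0,"wz": 0,"hand": 0}
    - {"tx": 0,"ty": 0,"tz": -0.35,"wx": 0,"wy": 0,"wz": 0,"hand": 0}

```text
clock: 9.0
tool_pos: [0.5199, 0.2304, 0.1751]
ee_rot: [0.0, 0.921, 0.391, 0.001]
force: [-0.1, 0.4, -3.4]
grip_width: 0.0176
grasp_force: 30.0
```

```bash
python3 - <<'E'
from h import *
from bench import r
go([])
f=r.grab_frame('top');np.savez('top4.npz',**f);g=r.grab_frame('scene');np.savez('scene4.npz',**g);w=r.grab_frame('wrist');np.savez('wrist4.npz',**w)
m=np.zeros((600,800,3),np.uint8)
m[:300,:400]=cv2.resize(f['img'][110:210,130:263],(400,300));m[:300,400:]=cv2.resize(g['img'][120:220,230:363],(400,300))
m[300:,:400]=cv2.resize(w['img'],(400,300))
cv2.imwrite('pics/m4.png',m[:,:,::-1])
E
```

```text
t 9.0 p [0.5199 0.2304 0.1751] xaz 46.0 z [ 0.001  0.    -1.   ] f [-0.1  0.4 -3.4] w 0.0176 g 30.0
```

View pics/m4.png

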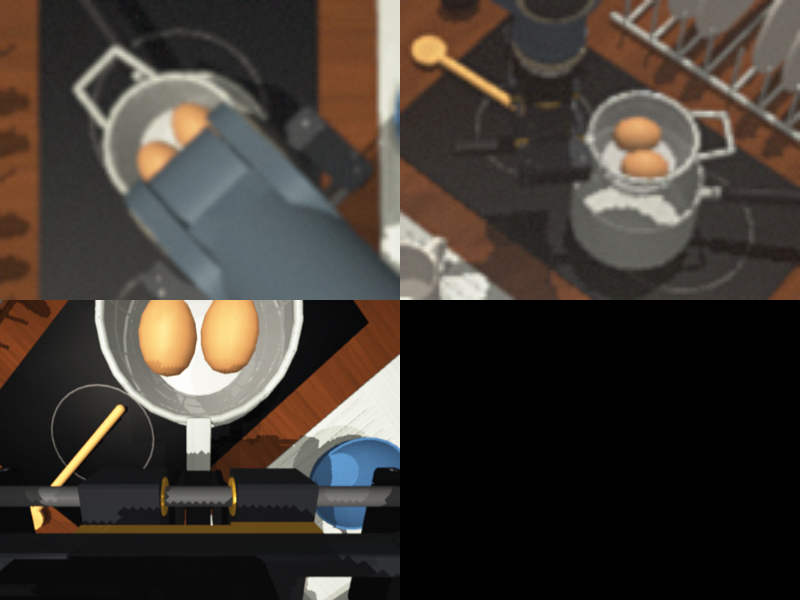

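```bash
python3 - <<'E'
from h import *
t=np.load('top4.npz');s=np.load('scene4.npz')
X=tri(t,(161.1,132.6),s,(339.4,164.8));print('loop',X.round(4),proj(t,X).round(1))
u=np.array([.6944,.7195]);print(np.linalg.norm(X[:2]-[.5199,.2304]))
E
```

```text
loop [0.6652 0.3807 0.1618] [[161.3 132.8]]
0.2090465372958685
```

The lifted sieve holds both eggs. Its loop sits about 10 mm low, a tilt of about 0.05 rad, which I'll correct while turning the handle to point at the robot so the gripper body clears the spout.

send_rows:
  increments:
    - {"tx": -0.01,"ty": 0.004,"tz": -0.01,"wx": 0,"wy": 0.001,"wz": 0.002,"hand": 0}
    - {"tx": -0.03,"ty": 0.012,"tz": -0.02,"wx": 0,"wy": 0.002,"wz": 0.007,"hand": 0}
    - {"tx": -0.07,"ty": 0.03,"tz": -0.03,"wx": 0,"wy": 0.003,"wz": 0.016,"hand": 0}
    - {"tx": -0.13,"ty": 0.05,"tz": -0.04,"wx": 0,"wy": 0.004,"wz": 0.028,"hand": 0}
    - {"tx": -0.19,"ty": 0.075,"tz": -0.05,"wx": 0,"wy": 0.006,"wz": 0.042,"hand": 0}
    - {"tx": -0.26,"ty": 0.1,"tz": -0.05,"wx": 0,"wy": 0.008,"wz": 0.057,"hand": 0}
    - {"tx": -0.33,"ty": 0.13,"tz": -0.05,"wx": 0,"wy": 0.01,"wz": 0.073,"hand": 0}
    - {"tx": -0.4,"ty": 0.16,"tz": -0.05,"wx": 0,"wy": 0.012,"wz": 0.089,"hand": 0}
    - {"tx": -0.47,"ty": 0.185,"tz": -0.05,"wx": 0,"wy": 0.014,"wz": 0.104,"hand": 0}
    - {"tx": -0.53,"ty": 0.21,"tz": -0.05,"wx": 0,"wy": 0.015,"wz": 0.117,"hand": 0}
    - {"tx": -0.58,"ty": 0.225,"tz": -0.05,"wx": 0,"wy": 0.016,"wz": 0.127,"hand": 0}
    - {"tx": -0.6,"ty": 0.235,"tz": -0.05,"wx": 0,"wy": 0.016,"wz": 0.133,"hand": 0}

```text
clock: 10.35
tool_pos: [0.4695, 0.11, 0.1845]
ee_rot: [-0.009, 0.982, 0.19, 0.023]
force: [-0.4, -0.2, -2.2]
grip_width: 0.0177
grasp_force: 30.0
```

```bash
python3 - <<'E'
from h import *
go([(.46,.0,.185),(.46,-.05,.185)])
E
```

```text
t 10.35 p [0.4695 0.11   0.1845] xaz 21.87 z [ 0.041  0.027 -0.999] f [-0.4 -0.2 -2.2] w 0.0177 g 30.0
(0.46, 0.0, 0.185) -> [-0.248  0.493 -0.019]
(0.46, -0.05, 0.185) -> [-0.341  0.725 -0.026]
```

```bash
cat >> h.py <<'E'
def rot(az,pitch):
    from bench import r
    from scipy.spatial.transform import Rotation as Ro
    q=r.get_obs()['ee_rot'];R=Ro.from_quat([q[1],q[2],q[3],q[0]])
    T=Ro.from_euler('z',az)*Ro.from_euler('y',-pitch)*Ro.from_euler('x',np.pi)
    print('rv',((R.inv()*T).as_rotvec()/np.pi).round(4),'z',T.as_matrix()[:,2].round(3))
E
python3 -c "
from h import *
rot(0,.05)"
```

```text
rv [-0.0091  0.0011  0.1213] z [ 0.05  -0.    -0.999]
```

send_rows:
  increments:
    - {"tx": -0.005,"ty": 0.01,"tz": 0,"wx": 0,"wy": 0,"wz": 0.002,"hand": 0}
    - {"tx": -0.017,"ty": 0.036,"tz": 0,"wx": 0,"wy": 0,"wz": 0.006,"hand": 0}
    - {"tx": -0.04,"ty": 0.085,"tz": 0,"wx": -0.001,"wy": 0,"wz": 0.014,"hand": 0}
    - {"tx": -0.07,"ty": 0.15,"tz": -0.005,"wx": -0.002,"wy": 0,"wz": 0.025,"hand": 0}
    - {"tx": -0.108,"ty": 0.23,"tz": -0.01,"wx": -0.003,"wy": 0,"wz": 0.039,"hand": 0}
    - {"tx": -0.146,"ty": 0.31,"tz": -0.01,"wx": -0.004,"wy": 0,"wz": 0.052,"hand": 0}
    - {"tx": -0.187,"ty": 0.4,"tz": -0.015,"wx": -0.005,"wy": 0,"wz": 0.067,"hand": 0}
    - {"tx": -0.228,"ty": 0.486,"tz": -0.02,"wx": -0.006,"wy": 0,"wz": 0.081,"hand": 0}
    - {"tx": -0.265,"ty": 0.565,"tz": -0.02,"wx": -0.007,"wy": 0.001,"wz": 0.095,"hand": 0}
    - {"tx": -0.3,"ty": 0.64,"tz": -0.025,"wx": -0.008,"wy": 0.001,"wz": 0.107,"hand": 0}
    - {"tx": -0.324,"ty": 0.69,"tz": -0.025,"wx": -0.009,"wy": 0.001,"wz": 0.116,"hand": 0}
    - {"tx": -0.34,"ty": 0.725,"tz": -0.025,"wx": -0.009,"wy": 0.001,"wz": 0.121,"hand": 0}

```text
clock: 11.55
tool_pos: [0.4613, -0.0498, 0.1847]
ee_rot: [-0.0, 1.0, 0.001, 0.025]
force: [-0.4, 0.6, -2.3]
grip_width: 0.0175
grasp_force: 30.0
```

```bash
python3 - <<'E'
from h import *
from bench import r
go([(.4595,-.198,.185),(.4595,-.198,.155)]);rot(0,.05)
f=r.grab_frame('top');np.savez('top5.npz',**f);g=r.grab_frame('scene');np.savez('scene5.npz',**g);w=r.grab_frame('wrist');np.savez('wrist5.npz',**w)
m=np.zeros((600,800,3),np.uint8)
m[:300,:400]=cv2.resize(f['img'][50:200,250:450],(400,300));m[:300,400:]=cv2.resize(g['img'][180:330,130:330],(400,300))
m[300:,:400]=cv2.resize(w['img'],(400,300));m[300:,400:]=cv2.resize(g['img'],(400,300))
cv2.imwrite('pics/m5.png',m[:,:,::-1])
E
```

```text
t 11.55 p [ 0.4613 -0.0498  0.1847] xaz 0.1 z [ 0.05   0.001 -0.999] f [-0.4  0.6 -2.3] w 0.0175 g 30.0
(0.4595, -0.198, 0.185) -> [-0.01   0.741 -0.002]
(0.4595, -0.198, 0.155) -> [-0.018  0.741  0.147]
rv [-0.0002  0.      0.0005] z [ 0.05  -0.    -0.999]
```

View pics/m5.png

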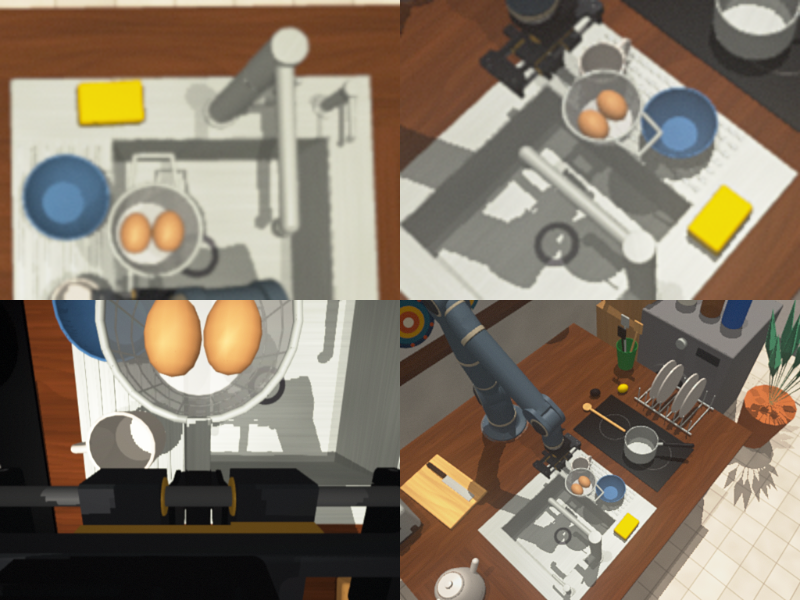

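```bash
python3 - <<'E'
from h import *
t=np.load('top5.npz');s=np.load('scene5.npz')
for a,b in[((327,126.5),(255.5,250.5)),((328,165.5),(231.5,233))]:
    X=tri(t,a,s,b);print(X.round(4),proj(t,X).round(1),plane(t,a,X[2]).round(4))
a,_=None,None
print(plane(t,(394.5,164),.255))
E
```

```text
[ 0.669  -0.0512  0.195 ] [[326.9 126.4]] [ 0.6688 -0.0514  0.195 ]
[ 0.5713 -0.0527  0.1827] [[327.4 164.9]] [ 0.5697 -0.0542  0.1827]
[ 0.56242254 -0.19759179  0.255     ]
```

send_rows:
  increments:
    - {"tx": -0.001,"ty": 0.01,"tz": 0.01,"wx": 0,"wy": -0.001,"wz": 0,"hand": 0}
    - {"tx": -0.002,"ty": 0.035,"tz": 0.03,"wx": 0,"wy": -0.002,"wz": 0,"hand": 0}
    - {"tx": -0.004,"ty": 0.085,"tz": 0.06,"wx": 0,"wy": -0.003,"wz": 0,"hand": 0}
    - {"tx": -0.006,"ty": 0.15,"tz": 0.09,"wx": 0,"wy": -0.004,"wz": 0,"hand": 0}
    - {"tx": -0.008,"ty": 0.23,"tz": 0.12,"wx": 0,"wy": -0.005,"wz": 0,"hand": 0}
    - {"tx": -0.01,"ty": 0.32,"tz": 0.14,"wx": 0,"wy": -0.006,"wz": 0,"hand": 0}
    - {"tx": -0.012,"ty": 0.41,"tz": 0.147,"wx": 0,"wy": -0.007,"wz": 0,"hand": 0}
    - {"tx": -0.015,"ty": 0.5,"tz": 0.147,"wx": 0,"wy": -0.008,"wz": 0,"hand": 0}
    - {"tx": -0.017,"ty": 0.58,"tz": 0.147,"wx": 0,"wy": -0.008,"wz": 0,"hand": 0}
    - {"tx": -0.02,"ty": 0.65,"tz": 0.147,"wx": 0,"wy": -0.008,"wz": 0,"hand": 0}
    - {"tx": -0.022,"ty": 0.71,"tz": 0.147,"wx": 0,"wy": -0.008,"wz": 0,"hand": 0}
    - {"tx": -0.023,"ty": 0.735,"tz": 0.147,"wx": 0,"wy": -0.008,"wz": 0,"hand": 0}

```text
clock: 12.9
tool_pos: [0.4586, -0.1975, 0.1548]
ee_rot: [-0.0, 1.0, 0.001, 0.012]
force: [0.1, 0.1, -2.8]
grip_width: 0.0177
grasp_force: 30.0
```

send_rows:
  increments:
    - {"tx": 0,"ty": 0,"tz": 0,"wx": 0,"wy": 0,"wz": 0,"hand": 0}
    - {"tx": 0,"ty": 0,"tz": 0,"wx": 0,"wy": 0,"wz": 0,"hand": 0}
    - {"tx": 0,"ty": 0,"tz": 0,"wx": 0,"wy": 0,"wz": 0,"hand": 0}
    - {"tx": 0,"ty": 0,"tz": 0,"wx": 0,"wy": 0,"wz": 0,"hand": 0}
    - {"tx": 0,"ty": 0,"tz": 0,"wx": 0,"wy": 0,"wz": 0,"hand": 0}

```text
clock: 13.4
tool_pos: [0.459, -0.1953, 0.1551]
ee_rot: [-0.0, 1.0, 0.003, 0.012]
force: [0.1, 0.1, -3.0]
grip_width: 0.0174
grasp_force: 30.0
```

```bash
python3 - <<'E'
from h import *
from bench import r
go([])
f=r.grab_frame('top');np.savez('top6.npz',**f);g=r.grab_frame('scene');np.savez('scene6.npz',**g);w=r.grab_frame('wrist');np.savez('wrist6.npz',**w)
m=np.zeros((600,800,3),np.uint8)
m[:300,:400]=cv2.resize(f['img'][70:195,320:487],(400,300));m[:300,400:]=cv2.resize(g['img'][200:325,130:297],(400,300))
m[300:,:400]=cv2.resize(w['img'],(400,300));m[300:,400:]=cv2.resize(g['img'],(400,300))
cv2.imwrite('pics/m6.png',m[:,:,::-1])
E
```

```text
t 13.4 p [ 0.459  -0.1953  0.1551] xaz 0.29 z [ 0.025  0.001 -1.   ] f [ 0.1  0.1 -3. ] w 0.0174 g 30.0
```

View pics/m6.png

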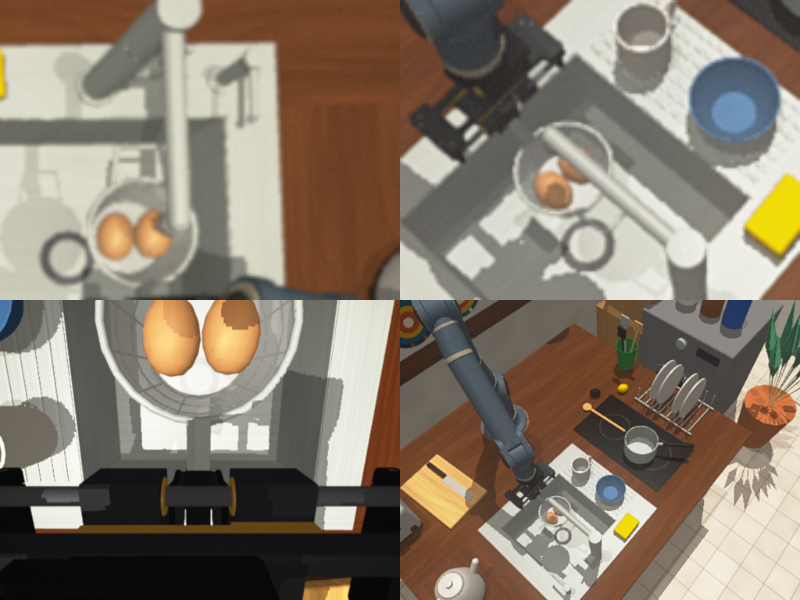

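```bash
python3 - <<'E'
from h import *
from bench import r
t=np.load('top6.npz');s=np.load('scene6.npz')
X=tri(t,(379.7,167.3),s,(198.1,270.1));print('rim',X.round(4),proj(t,X).round(1),plane(t,(379.7,167.3),.155).round(4))
print('tip',plane(t,(392.7,165),.255).round(4),tri(t,(394,163.5),s,(193.,256)).round(4))
go([])
E
```

```text
rim [ 0.5685 -0.1976  0.1531] [[379.1 166.6]] [ 0.5663 -0.1986  0.155 ]
tip [ 0.5601 -0.1932  0.255 ] [ 0.5652 -0.1966  0.252 ]
t 13.55 p [ 0.459  -0.1955  0.1551] xaz 0.26 z [ 0.025  0.001 -1.   ] f [ 1.2 -0.8 -3.4] w 0.0178 g 30.0
```

The rim centre measures (0.568, -0.198, 0.153). The outlet is at about (0.567, -0.197, 0.224), so the rim is 71 mm below it and centred, with both eggs in the basket and nothing touching.

```bash
python3 -c "
from bench import r
print(r.sign_off())"
```

```text
the job is handed in; nothing more can be done
None
```

The job is handed in: the spout is over the middle of the bowl, and the sieve, with both eggs in it, is held near level by its handle in the air, centred under the outlet with its rim about 71 mm below; the hand-in gave no verdict back.

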